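# Pin the turned forms to the display base

### The arm

A 6-joint arm with a two-finger parallel gripper is mounted at the origin on the work surface. World frame = base frame: x ahead of the robot, y to its left, z up, the work surface at z = 0. Lengths are in m, angles in rad, forces in N, time in s.
With the tool pointing down it reaches from about 0.35 to 0.975 m from the base axis. Payload 4.9 kg.
Tool frame: the origin (TCP) lies on the centre line of the jaws, within the pads' length; the fingertips stand manip.tcp_to_tips ahead of it and the grasp point (between the pads) is the TCP (manip.tcp_to_tips is the distance from the TCP to the fingertips, in m); y points along the fingers, z is the direction in which the jaws open and shut, and the axes are right-handed (so a half turn about y gives the same grasp; the last joint's range is limited). The gripper opens to 85 mm and grips with 20 to 120 N. Pads are 22 mm wide; open, the fingers measure 114 mm over their backs; the gripper's body (76 mm by 85 mm) begins 54 mm behind the grasp point. The pads swing forward as they close: fully open they stand 13 mm farther back than shut.
Start: joints at [-1.33, 0.053, 1.613, -0, 1.476, -0.119], TCP at [0.22, -0.585, 0.25] pointing down, gripper open.
Joint ranges: [-3.01, 3.01], [-1.01, 2.22], [0.06, 2.58], [-1.02, 4.17], [0.09, 2.62], [-3.14, 3.14]. Speed limits (rad/s): [2.57, 2.57, 3.14, 3.14, 3.14, 3.14].

### API

Orientations are given as a unit quaternion [w, x, y, z].
In Python, from plant import manip gives the robot as it stands.
- The arm moves only by the tool apply_moves, never from a script. Its argument "moves" is a list of rows, each a list of 7 numbers: the gripper's target within -1 to 1 (shut at 1, half-way at 0, fully open at -1), then the shift along the tool's x, y, z in mm, then the turn, a rotation vector about the tool's x, y, z in degrees. A call has 1 to 20 rows; each row shifts and turns the commanded pose from where the row before left it, along the tool's axes as they then stand; what a row does not reach is not made up. A row lasts 1/10 s, in which the tool goes at most 50 mm and 8.59 degrees, less where a joint would pass 70% of its speed; a pose out of reach is approached as far as the arm can. A call with a gripper value outside its range is refused whole. The fingers move at their own pace and stop on an object; the grip force is fixed at half the most. Time passes only in rows, so rows that do not move let the fingers close. It gives the time, the measured TCP pose, the force and the opening at its end, in the units of the state.
- manip.state(): the state, without advancing time (a new reading comes with each control period).
- manip.grab_frame(name): name is "scene" or "top" or "wrist"; returns the picture (384x512x3 uint8, blue, green, red); there is no depth.
- manip.calibration(name): a dict with "mtx" (3x3 intrinsics, pixels), "distortion" ([k1, k2, p1, p2, k3] as OpenCV has them; the pictures are not rectified), "T" (4x4, takes a point from camera to world coordinates); the wrist camera has in their place "T_tool_cam" (4x4, takes a point from camera to tool coordinates, whose origin is the TCP and whose axes are the tool frame's). Camera axes: x right, y down, z forward; pixel columns grow to the right and rows downward; lengths in m; the calibration is good to about 2 mm. A picture is of the moment at which its call begins: read the wrist's pose just before it. calibration takes no time and is no camera call.
- manip.job_done(): hands the job in, once; it reports no verdict.
The state is a dict: "time": time; "joint_pos": joint angles; "joint_vel": joint speeds; "joint_efforts": joint torques, N m; "tool_pos": TCP position; "tool_rot": TCP orientation; "contact_force": force on the tool from outside, world axes, zero at the start; "ft_torque": the same for the moment, N m; "gripper_width": opening from 0.0 (shut) to 1.0 (fully open).
Only numpy, scipy, OpenCV 4.12 (cv2) and the standard library are available. Lean on these libraries where they do the work, as an engineer would, in place of code of your own. Each camera call takes 0.05 s, during which the arm holds its last target. There are 200 camera calls.

### The job

Lift the clear dust cover off the black display base and stand it on the cutting mat. Then take every turned form from the drying rack and stand it on the base's raised panel with its pin down in one of the four unmarked blind holes, feeling for each hole by sliding the pin across the panel until it drops in and the shoulder sits flush on the panel (one form to a hole, any order). Finally put the dust cover back over them, square and fully down on the ledge, without knocking over a form or the cover or disturbing the other things on the bench.

Things in the scene. Friction and masses are not known exactly. Their poses are not given: they have to be found in the camera images.
- base: Black display base, fixed to the bench: a slab 184 mm (its x) by 226 mm (its y), origin at the centre of its underside, z up. The ledge around its edge is 22 mm above the bench; inside it a flat raised panel, 152 mm (x) by 194 mm (y), has its top 34 mm above the bench and is centred on the slab.
- panel (a point): Centre of the panel's top, base axes. Four unmarked blind holes, black in black, 15 mm wide, 16 mm deep, 1 mm chamfer. Two rows along y, on the lines x = -36 and x = +36 mm; in each row one hole's centre is somewhere between y = -54 and -30 mm, the other's between y = +30 and +54 mm, each different from start to start.
- cover: Clear acrylic dust cover, an open-bottomed box 168 mm (x) by 210 mm (y) outside, walls 4 mm, 0.55 kg; at the start on the base, its x along the base's x. Origin at the centre of its lower rim, z up; top face 116 mm above the rim. It drops over the raised panel with 4 mm to spare on every side, rim on the ledge. It may get knocked aside.
- handle (a point): Centre of the top of the cover's wooden bar handle, 146 mm above the cover's rim, cover's axes. The bar stands in the middle of the cover's top: 90 mm long (y), 16 mm wide (x), 30 mm high.
- mat: Green cutting mat, fixed, 220 x 220 x 3 mm, flat on the bench to one side of the base (left or right); origin at the centre of its underside.
- rack: Wooden drying rack, fixed, on the other side of the base from the mat: two battens 290 mm long (its x), 18 mm wide, tops 40 mm above the bench, with a 16 mm gap along the centre line between them, on two feet 100 mm wide (its y). Origin at the centre of its underside. The forms stand on it in a row, about 65 mm apart, pins hanging in the gap.
- form_spire: Turned wooden form, about 0.12 kg, upright on the rack or absent. Origin at its pin's tip, z up its axis. Round: steel pin 12 mm wide, 14 mm long, its last 4 mm tapered to 7 mm; flat-bottomed shoulder 40 mm wide, 8 mm thick; a plain waist 28 mm wide to grip, from 26 to 73 mm or more above the tip; the head, a low pointed cone tapering from 32 mm to 8 mm (94 mm overall).
- form_ball: Turned wooden form, about 0.12 kg, upright on the rack or absent. Origin at its pin's tip, z up its axis. Round: steel pin 12 mm wide, 14 mm long, its last 4 mm tapered to 7 mm; flat-bottomed shoulder 40 mm wide, 8 mm thick; a plain waist 28 mm wide to grip, from 26 to 73 mm or more above the tip; the head, a rounded ball-like head 34 mm wide (90 mm overall).
- form_cap: Turned wooden form, about 0.12 kg, upright on the rack or absent. Origin at its pin's tip, z up its axis. Round: steel pin 12 mm wide, 14 mm long, its last 4 mm tapered to 7 mm; flat-bottomed shoulder 40 mm wide, 8 mm thick; a plain waist 28 mm wide to grip, from 26 to 73 mm or more above the tip; the head, a flat disc cap 36 mm wide (88 mm overall).
- form_stump: Turned wooden form, about 0.12 kg, upright on the rack or absent. Origin at its pin's tip, z up its axis. Round: steel pin 12 mm wide, 14 mm long, its last 4 mm tapered to 7 mm; flat-bottomed shoulder 40 mm wide, 8 mm thick; a plain waist 28 mm wide to grip, from 26 to 73 mm or more above the tip; the head, a plain end that steps in to 20 mm (92 mm overall).
- bowl: Bystander: white bowl, 110 mm across and 50 mm high, origin at the centre of its underside.
- pencil_pot: Bystander: terracotta pot of pencils, 80 mm across, about 180 mm high over the pencils, origin at the centre of its underside.
- tape_roll: Bystander: roll of paper tape lying flat, 96 mm across, 24 mm high, origin at the centre of its underside.
Not all that is in view belongs to the job. What is shaped like the form_cap but green is not meant.

How it is judged:
On the way, in this order (a step that is already met when the one before it is completed fails the run):
1. the dust cover stands upright on the cutting mat, at rest and let go (horizontal distance between cover and mat below 0.05 m and height (world z) of cover below 0.008 m and angle between cover's own z axis and vertical below 0.05 rad and linear speed of cover below 0.02 m/s and contact force between the fingers and cover below 0.1 N), for 0.2 s.
2. every form present stands in a hole of the panel, seated, upright and let go (z of each of form_spire, form_ball, form_cap, form_stump in the frame of base below 0.024 m and x of form_spire in the frame of base between -0.075 and 0.075 m and y of form_spire in the frame of base between -0.075 and 0.075 m and angle between each of form_spire, form_ball, form_cap, form_stump's own z axis and vertical below 0.08 rad and linear speed of each of form_spire, form_ball, form_cap, form_stump below 0.02 m/s and x of form_ball in the frame of base between -0.075 and 0.075 m and y of form_ball in the frame of base between -0.075 and 0.075 m and x of form_cap in the frame of base between -0.075 and 0.075 m and y of form_cap in the frame of base between -0.075 and 0.075 m and x of form_stump in the frame of base between -0.075 and 0.075 m and y of form_stump in the frame of base between -0.075 and 0.075 m and contact force between the fingers and form_spire below 0.1 N and contact force between the fingers and form_ball below 0.1 N and contact force between the fingers and form_cap below 0.1 N and contact force between the fingers and form_stump below 0.1 N), for 0.2 s.
At the end, for the whole second after the job is handed in: Every form present stands in a hole (pin tip 10 mm or more below the panel top), within 0.08 rad of upright, at rest; the cover rests on the ledge over them, centred within 8 mm, square within 0.08 rad, level within 0.03 rad, rim within 4 mm of the ledge (z of each of form_spire, form_ball, form_cap, form_stump in the frame of base below 0.024 m and x of form_spire in the frame of base between -0.075 and 0.075 m and y of form_spire in the frame of base between -0.075 and 0.075 m and angle between each of form_spire, form_ball, form_cap, form_stump's own z axis and vertical below 0.08 rad and linear speed of each of form_spire, form_ball, form_cap, form_stump, cover below 0.02 m/s and x of form_ball in the frame of base between -0.075 and 0.075 m and y of form_ball in the frame of base between -0.075 and 0.075 m and x of form_cap in the frame of base between -0.075 and 0.075 m and y of form_cap in the frame of base between -0.075 and 0.075 m and x of form_stump in the frame of base between -0.075 and 0.075 m and y of form_stump in the frame of base between -0.075 and 0.075 m and horizontal distance between cover and base below 0.008 m and z of cover in the frame of base below 0.026 m and angle between cover's own z axis and vertical below 0.03 rad and angle between the x axis of cover and the x axis of base, either way round below 0.08 rad); the robot touches nothing.
It fails at once if a form is knocked over (angle between any of form_spire, form_ball, form_cap, form_stump's own z axis and vertical above 0.8 rad).
It fails at once if the cover is tipped over (angle between cover's own z axis and vertical above 0.6 rad).
It fails at once if a bystander is disturbed by more than 30 mm (distance of any of bowl, pencil_pot, tape_roll from where it was at the start of the episode above 0.03 m).
Of form_spire, form_ball, form_cap, form_stump only 3 to 4 are there at a start; the rules pass over those that are not, and their reading is None.
At some moment in a run one of cover may be knocked a few centimetres aside while the robot is not near it.
It also fails if it takes over 210 s, if anything falls off the work surface, if the arm or the gripper's body presses on something with over 40 N, if the wrist force passes 120 N, or if a joint passes its speed limit or range.

## Working session

There is one attempt and no reset: what is moved stays moved. The work goes in short steps, Python scripts to look and compute and a tool call to move; the robot and the scene stay as the last step left them, time stands still between calls to the robot, and variables do not carry over. Pictures are saved under pics/ and viewed, about 12 in all and at most 16, crops included, and the job is handed in when it is done.

Besides the shell and the picture viewer there is one more tool, called after "Emit:" by a JSON object that holds its "op" and its "data". apply_moves: Moves the arm, as the interface text tells. Its arguments: {"type":"object","properties":{"moves":{"type":"array","items":{"type":"array","items":{"type":"number"}}}},"required":["moves"]}

```bash
mkdir -p pics; ls
python3 - <<'E'
from plant import manip
import cv2, numpy as np
s=manip.state(); print(s); print(manip.tcp_to_tips)
for n in("scene","top","wrist"):
    f=manip.grab_frame(n); cv2.imwrite(f"pics/{n}0.png",f); c=manip.calibration(n); print(n,{k:np.round(v,4).tolist() for k,v in c.items()})
a=cv2.imread("pics/scene0.png");b=cv2.imread("pics/top0.png")
cv2.imwrite("pics/a0.png",cv2.resize(np.vstack([a,b]),(800,1200))[:600]);cv2.imwrite("pics/b0.png",cv2.resize(b,(800,600)))
E
```

```text
pics
{'time': 0.0, 'joint_pos': array([-1.33003058e+00,  5.33512007e-02,  1.61430786e+00,  3.27774317e-05,
        1.47600170e+00, -1.18994768e-01]), 'joint_vel': array([-0.00032492, -0.00161717, -0.0003159 , -0.00152938,  0.00278916,
        0.00047765]), 'joint_efforts': array([-2.99965352e-03, -3.93679476e+01, -3.70176888e+01, -4.23444826e-04,
        6.96271862e-03, -1.79514200e-05]), 'tool_pos': array([ 0.21990122, -0.58440742,  0.24905821]), 'tool_rot': array([ 0.12647558, -0.12654154,  0.69642806, -0.69496699]), 'contact_force': array([-0.17128894, -0.56669503,  0.45972976]), 'ft_torque': array([-0.01907554, -0.049893  ,  0.05132862]), 'gripper_width': 1.0000760872910712}
0.019
scene {'mtx': [[369.1734, 0.0, 256.7681], [0.0, 369.1734, 189.8893], [0.0, 0.0, 1.0]], 'distortion': [-0.0032, 0.0, 0.0, 0.0, 0.0], 'T': [[0.8142, 0.4152, -0.4058, 0.9291], [0.5805, -0.5678, 0.5837, -0.4809], [0.0119, -0.7108, -0.7033, 0.777], [0.0, 0.0, 0.0, 1.0]]}
top {'mtx': [[401.4378, 0.0, 257.1877], [0.0, 401.4378, 186.7716], [0.0, 0.0, 1.0]], 'distortion': [-0.0532, 0.0, 0.0, 0.0, 0.0], 'T': [[0.0506, -0.9775, 0.2048, 0.3696], [-0.9987, -0.0489, 0.0131, 0.026], [-0.0027, -0.2052, -0.9787, 1.0345], [0.0, 0.0, 0.0, 1.0]]}
wrist {'mtx': [[303.7707, 0.0, 253.2099], [0.0, 303.7707, 191.3487], [0.0, 0.0, 1.0]], 'distortion': [-0.0604, 0.0, 0.0, 0.0, 0.0], 'T_tool_cam': [[0.0006, 0.9554, 0.2954, -0.0749], [-0.0004, -0.2954, 0.9554, -0.124], [1.0, -0.0007, 0.0002, 0.0007], [0.0, 0.0, 0.0, 1.0]]}
```

View pics/a0.png

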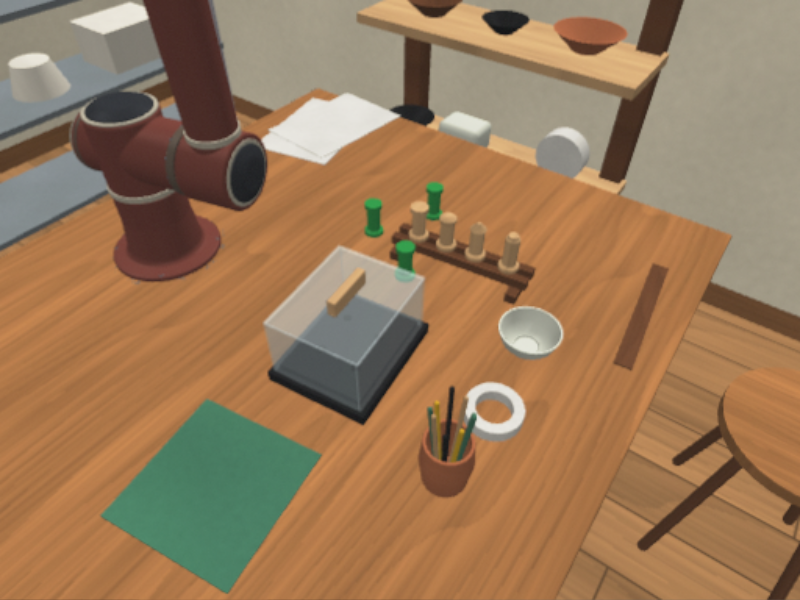

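View pics/b0.png

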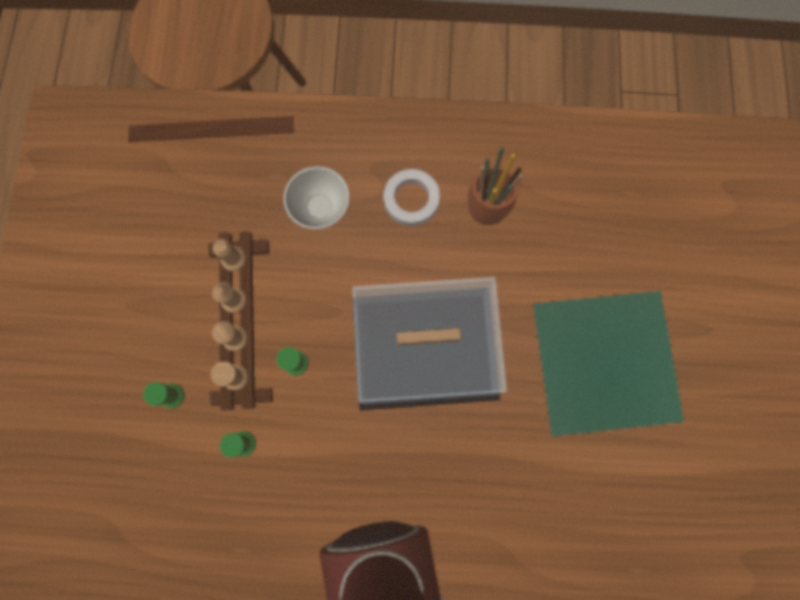

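The scene view shows four wooden forms on the rack (scene px ~420–512, 210–260) and three green decoys on the bench (scene 373,217; 434,200; 405,260). The mat is on the robot's right (top px 608,362) and the rack on its left. The cover's handle is at top px 428,337.

```bash
cat > h.py <<'E'
import numpy as np, cv2
from plant import manip
from scipy.spatial.transform import Rotation as R
def Rq(q): return R.from_quat([q[1],q[2],q[3],q[0]]).as_matrix()
def Tcam(n,s=None):
    c=manip.calibration(n)
    if n!="wrist": return np.array(c["T"])
    s=s or manip.state(); T=np.eye(4); T[:3,:3]=Rq(s["tool_rot"]); T[:3,3]=s["tool_pos"]; return T@np.array(c["T_tool_cam"])
def cast(n,px,z,T=None):
    """pixels (N,2) -> world points on plane z"""
    c=manip.calibration(n); T=Tcam(n) if T is None else T
    u=cv2.undistortPoints(np.array(px,float).reshape(-1,1,2),np.array(c["mtx"]),np.array(c["distortion"]))[:,0]
    d=np.c_[u,np.ones(len(u))]@T[:3,:3].T; o=T[:3,3]
    return o+d*((z-o[2])/d[:,2])[:,None]
def proj(n,P,T=None):
    c=manip.calibration(n); T=np.linalg.inv(Tcam(n) if T is None else T)
    return cv2.projectPoints(np.array(P,float).reshape(-1,1,3),cv2.Rodrigues(T[:3,:3])[0],T[:3,3],np.array(c["mtx"]),np.array(c["distortion"]))[0][:,0]
def blobs(mask,amin=30):
    n,l,st,ce=cv2.connectedComponentsWithStats(mask.astype(np.uint8)); out=[]
    for i in range(1,n):
        if st[i,4]>=amin:
            pts=np.argwhere(l==i)[:,::-1].astype(np.float32); out.append((int(st[i,4]),ce[i],cv2.minAreaRect(pts),pts))
    return sorted(out,key=lambda b:-b[0])
def rel(p,s=None):
    """world point -> shift in tool axes, mm"""
    s=s or manip.state(); return Rq(s["tool_rot"]).T@(np.array(p)-s["tool_pos"])*1000
def pose():
    s=manip.state(); M=Rq(s["tool_rot"]); print("t",round(s["time"],1),"pos",np.round(s["tool_pos"]*1000,1),"F",np.round(s["contact_force"],1),"w",round(s["gripper_width"],3)); print("axes x,y,z (cols)\n",np.round(M,4)); return s
E
python3 - <<'E'
from h import *
b=cv2.imread("pics/top0.png"); hsv=cv2.cvtColor(b,cv2.COLOR_BGR2HSV); H,S,V=cv2.split(hsv)
g=(H>60)&(H<90)&(S>90)&(V>50)
for a,c,r,p in blobs(g,60)[:5]:
    print("green",a,c.round(1)); 
    if a>2000: print(cast("top",cv2.boxPoints(r),.003).round(4),"\nc",cast("top",[c],.003).round(4))
    else: print(cast("top",[c],.04).round(3))
# handle
m=np.zeros_like(g); m[195:235,235:315]=1
hm=m&(S>60)&(H<25)
for a,c,r,p in blobs(hm,30)[:3]:
    print("handle",a,c.round(1)); P=cast("top",cv2.boxPoints(r),.168); print(P.round(4)); print(cast("top",[c],.168).round(4))
# cross-check via scene
a_=cv2.imread("pics/scene0.png"); hs=cv2.cvtColor(a_,cv2.COLOR_BGR2HSV); print("handle in scene predicted",proj("scene",cast("top",[blobs(hm,30)[0][1]],.168))*[800/512,600/384])
# white/terracotta bystanders
for nm,px,z in [("bowl",(317,198),.05),("tape",(412,196),.024),("pot",(493,200),.09)]: print(nm,cast("top",[np.array(px)*.64],z).round(3))
for px in [(223,248),(222,293),(223,333),(222,374)]: print("form",cast("top",[np.array(px)*.64],.116).round(4))
for px in [(225,235),(225,408),(247,234),(249,407)]: print("batten",cast("top",[np.array(px)*.64],.04).round(4))
s=pose()
E
```

```text
handle 339 [273.9 215. ]
[[ 0.4942  0.0427  0.168 ]
 [ 0.5047 -0.0449  0.168 ]
 [ 0.4865 -0.0467  0.168 ]
 [ 0.476   0.0405  0.168 ]]
[[ 0.4902 -0.0018  0.168 ]]
handle in scene predicted [[344.91974129 282.79945778]]
bowl [[0.728 0.188 0.05 ]]
tape [[0.748 0.031 0.024]]
pot [[ 0.724 -0.099  0.09 ]]
form [[0.6165 0.3145 0.116 ]]
form [[0.5465 0.3083 0.116 ]]
form [[0.4862 0.3002 0.116 ]]
form [[0.4258 0.2952 0.116 ]]
batten [[0.6594 0.3375 0.04  ]]
batten [[0.3777 0.3072 0.04  ]]
batten [[0.6628 0.3009 0.04  ]]
batten [[0.3814 0.2694 0.04  ]]
t 0.1 pos [ 220.  -584.5  249.3] F [-0.5 -0.8 -0.3] w 1.002
axes x,y,z (cols)
 [[-9.360e-01 -4.000e-04  3.521e-01]
 [-3.521e-01  1.600e-03 -9.360e-01]
 [-2.000e-04 -1.000e+00 -1.600e-03]]
```

Run:
```python
from h import *
P=cast("top",np.array([(534,303),(661,292),(682,422),(552,435)])*.64,.003); print(P.round(4),P.mean(0).round(4),[np.linalg.norm(P[i]-P[i-1]).round(3) for i in range(4)])
b=cv2.imread("pics/top0.png"); hsv=cv2.cvtColor(b,cv2.COLOR_BGR2HSV); print("mat hsv",hsv[232,390],"decoy",hsv[230,186], hsv[252,100])
m=cv2.inRange(hsv,(60,100,70),(90,255,160))
c=max(cv2.findContours(m,0,2)[0],key=cv2.contourArea)
P=cast("top",cv2.boxPoints(cv2.minAreaRect(c)),.003); print(P.round(4),P.mean(0).round(4))
for px in [(291,360),(157,394),(233,444)]: print("decoy",cast("top",[np.array(px)*.64],.088).round(3))
s=manip.state()
print("rel above handle",rel([.490,-.002,.25]).round(1))
```

```text
[[ 0.5774 -0.1825  0.003 ]
 [ 0.6071 -0.3987  0.003 ]
 [ 0.3919 -0.427   0.003 ]
 [ 0.3621 -0.2138  0.003 ]] [ 0.4846 -0.3055  0.003 ] [np.float64(0.218), np.float64(0.218), np.float64(0.217), np.float64(0.215)]
mat hsv [73 88 96] decoy [ 59 119 118] [ 59 118 121]
[[0.3335 0.3156 0.003 ]
 [0.335  0.2902 0.003 ]
 [0.308  0.2876 0.003 ]
 [0.3065 0.3129 0.003 ]] [0.3207 0.3016 0.003 ]
decoy [[0.454 0.201 0.088]]
decoy [[0.392 0.399 0.088]]
decoy [[0.326 0.276 0.088]]
rel above handle [-4.579e+02  1.000e-01 -4.501e+02]
```

The mat centre is at (0.485, -0.306) and its measured sides are 216–218 mm, as they should be. The handle is at (0.490, -0.002, 0.168), yaw about 6.8°.

Emit:
{"op": "apply_moves", "data": {"moves": [[-1,-30,-5,-29.5,0,0,0],[-1,-30,-5,-29.5,0,0,0],[-1,-30,-5,-29.5,0,0,0],[-1,-30,-5,-29.5,0,0,0],[-1,-30,-5,-29.5,0,0,0],[-1,-30,-5,-29.5,0,0,0],[-1,-30,-5,-29.5,0,0,0],[-1,-30,-5,-29.5,0,0,0],[-1,-30,-5,-29.5,0,0,0],[-1,-30,-5,-29.5,0,0,0],[-1,-30,-5,-29.5,0,0,0],[-1,-30,-5,-29.5,0,0,0],[-1,-30,-5,-29.5,0,0,0],[-1,-30,-5,-29.5,0,0,0],[-1,-30,-5,-29.5,0,0,0]]}}

```text
time: 1.65
tool_pos: [0.4857, -0.0105, 0.3253]
tool_rot: [-0.127, 0.127, -0.696, 0.696]
contact_force: [0.3, -1.0, -0.5]
gripper_width: 1.0
```

Emit:
{"op": "apply_moves", "data": {"moves": [[-1,0,0,0,0,-8.5,0],[-1,0,0,0,0,-8.5,0],[-1,0,0,0,0,-8.5,0],[-1,0,0,0,0,-8.5,0],[-1,0,0,0,0,-8.5,0],[-1,0,0,0,0,-8.5,0],[-1,0,0,0,0,-8.5,0],[-1,0,0,0,0,-8.5,0],[-1,0,0,0,0,-8.2,0],[-1,0,0,0,0,0,0],[-1,0,0,0,0,0,0]]}}

```text
time: 2.75
tool_pos: [0.4853, -0.0123, 0.3251]
tool_rot: [-0.528, 0.528, -0.47, 0.47]
contact_force: [-0.1, -0.1, -0.1]
gripper_width: 0.999
```

Run:
```python
from h import *
s=pose(); print(s["joint_pos"].round(2)); f=manip.grab_frame("wrist"); cv2.imwrite("pics/w1.png",f)
f=manip.grab_frame("scene"); cv2.imwrite("pics/s1.png",f)
g=np.hstack([cv2.imread("pics/w1.png"),f]); cv2.imwrite("pics/ws1.png",cv2.resize(g,(800,300)))
```

```text
t 2.8 pos [485.3 -12.3 325.1] F [-0.1 -0.1 -0.1] w 0.999
axes x,y,z (cols)
 [[ 1.157e-01 -4.000e-04  9.933e-01]
 [-9.933e-01  1.000e-04  1.157e-01]
 [-1.000e-04 -1.000e+00 -4.000e-04]]
[-0.18 -0.32  1.83  0.    1.63 -0.29]
```

View pics/ws1.png

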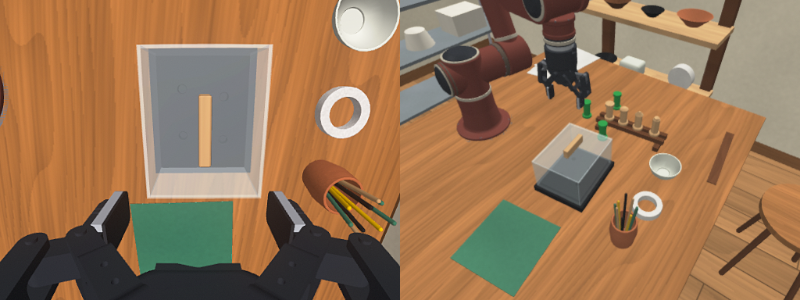

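The wrist view shows the handle at px ~(205,130) of the half-size image, which is (262,167) in full pixels. Faint hole marks also show through the acrylic. Next I refine the handle position from this view.

Run:
```python
from h import *
b=cv2.imread("pics/w1.png"); H,S,V=cv2.split(cv2.cvtColor(b,cv2.COLOR_BGR2HSV))
m=np.zeros(H.shape,bool); m[100:225,225:300]=1
hm=m&(S>90)&(H<25)&(V>120)
s=manip.state()
for a,c,r,p in blobs(hm,100)[:2]:
    P=cast("wrist",cv2.boxPoints(r),.168); print(a,c,P.round(4),"\n",P.mean(0),[np.linalg.norm(P[i]-P[i-1]).round(4) for i in range(4)])
    d=P[1]-P[0] if np.linalg.norm(P[1]-P[0])>.05 else P[2]-P[1]; print("yaw of long axis", np.degrees(np.arctan2(d[1],d[0])))
    print("rel",rel([*P.mean(0)[:2],.161]).round(1))
```

```text
1510 [261.95099338 165.42119205] [[ 0.4793  0.0425  0.168 ]
 [ 0.4937  0.0442  0.168 ]
 [ 0.5055 -0.0451  0.168 ]
 [ 0.4898 -0.0469  0.168 ]] 
 [ 0.49207393 -0.00132277  0.168     ] [np.float64(0.0901), np.float64(0.0145), np.float64(0.0901), np.float64(0.0159)]
yaw of long axis -82.42968521474894
rel [-10.2 164.1   8. ]
```

Emit:
{"op": "apply_moves", "data": {"moves": [[-1,-10,20,8,0,-0.7,0],[-1,0,30,0,0,0,0],[-1,0,30,0,0,0,0],[-1,0,30,0,0,0,0],[-1,0,25,0,0,0,0],[-1,0,15,0,0,0,0],[-1,0,8,0,0,0,0],[-1,0,5,0,0,0,0],[-1,0,0,0,0,0,0],[1,0,0,0,0,0,0],[1,0,0,0,0,0,0],[1,0,0,0,0,0,0],[1,0,0,0,0,0,0],[1,0,0,0,0,0,0],[1,0,0,0,0,0,0],[1,0,0,0,0,0,0],[1,0,0,0,0,0,0]]}}

```text
time: 4.55
tool_pos: [0.4925, -0.0015, 0.1628]
tool_rot: [0.532, -0.532, 0.466, -0.466]
contact_force: [0.1, -0.6, 2.2]
gripper_width: 0.172
```

Emit:
{"op": "apply_moves", "data": {"moves": [[1,0,-5,0,0,0,0],[1,0,-12,0,0,0,0],[1,0,-16,0,0,0,0],[1,0,-16,0,0,0,0],[1,0,-8,0,0,0,0],[1,0,-3,0,0,0,0],[1,0,0,0,0,0,0]]}}

```text
time: 5.25
tool_pos: [0.4924, -0.0015, 0.2231]
tool_rot: [0.532, -0.531, 0.466, -0.467]
contact_force: [1.0, 0.1, -5.0]
gripper_width: 0.173
```

Emit:
{"op": "apply_moves", "data": {"moves": [[1,10,0,-1.5,0,0,0],[1,20,0,-3,0,0,0],[1,25,0,-4,0,0,0],[1,25,0,-4,0,0,0],[1,25,0,-4,0,0,0],[1,25,0,-4,0,0,0],[1,25,0,-4,0,0,0],[1,25,0,-4,0,0,0],[1,25,0,-4,0,0,0],[1,25,0,-4,0,0,0],[1,25,0,-4,0,0,0],[1,20,0,-3,0,0,0],[1,15,0,-2,0,0,0],[1,10,0,-1,0,0,0],[1,0,0,0,0,0,0],[1,0,0,0,0,0,0]]}}

```text
time: 6.85
tool_pos: [0.4854, -0.3045, 0.2221]
tool_rot: [0.532, -0.532, 0.466, -0.466]
contact_force: [0.1, 0.1, -5.7]
gripper_width: 0.173
```

Run:
```python
from h import *
s=pose(); a=manip.grab_frame("scene"); b=manip.grab_frame("top"); cv2.imwrite("pics/s2.png",a); cv2.imwrite("pics/t2.png",b)
cv2.imwrite("pics/st2.png",cv2.resize(np.hstack([a[100:],b]if 0 else [a,b]),(800,300)))
# big contrast-stretched crop of base in top view
c=b[150:290,200:350]; cv2.imwrite("pics/base2.png",cv2.resize(np.clip(c.astype(float)*4,0,255).astype(np.uint8),(750,600*700//600*600//700),interpolation=cv2.INTER_CUBIC))
```

```text
t 6.8 pos [ 485.4 -304.5  222.1] F [ 0.1  0.1 -5.7] w 0.173
axes x,y,z (cols)
 [[ 1.310e-01 -3.000e-04  9.914e-01]
 [-9.914e-01  1.100e-03  1.310e-01]
 [-1.100e-03 -1.000e+00 -1.000e-04]]
```

View pics/st2.png

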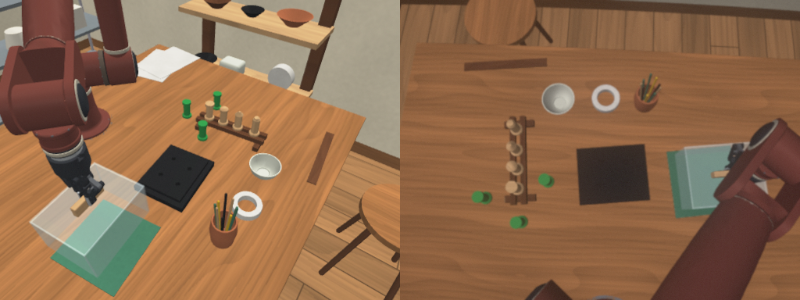

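View pics/base2.png

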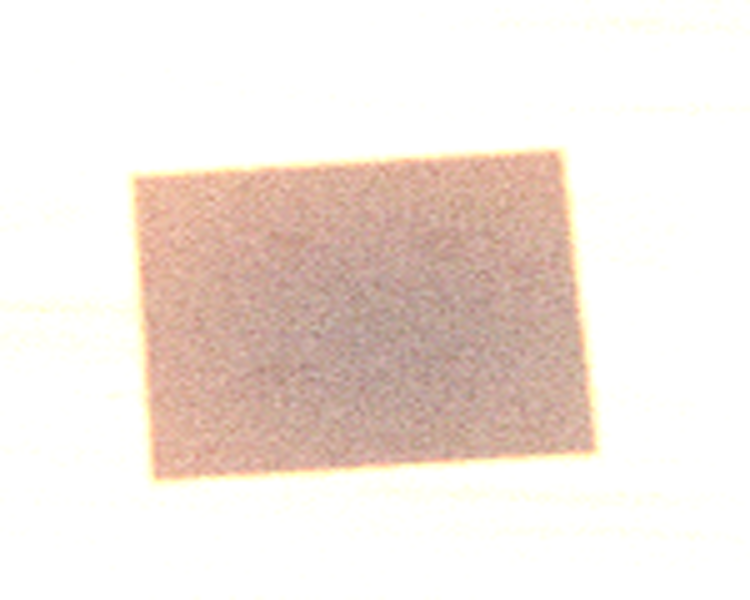

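The cover hangs level over the mat (scene px 90,210 of the half-size image). The bare base's holes show as faint marks in the scene view. I lower the cover by about 78 mm.

Emit:
{"op": "apply_moves", "data": {"moves": [[1,0,8,0,0,0,0],[1,0,15,0,0,0,0],[1,0,18,0,0,0,0],[1,0,15,0,0,0,0],[1,0,10,0,0,0,0],[1,0,5,0,0,0,0],[1,0,3,0,0,0,0],[1,0,2,0,0,0,0],[1,0,1,0,0,0,0],[1,0,1,0,0,0,0],[1,0,0,0,0,0,0]]}}

```text
time: 8.05
tool_pos: [0.4855, -0.3051, 0.1447]
tool_rot: [0.532, -0.532, 0.466, -0.466]
contact_force: [0.1, -0.5, -5.1]
gripper_width: 0.174
```

Emit:
{"op": "apply_moves", "data": {"moves": [[1,0,1,0,0,0,0],[1,0,0,0,0,0,0]]}}

```text
time: 8.25
tool_pos: [0.4856, -0.3052, 0.1438]
tool_rot: [-0.532, 0.532, -0.466, 0.467]
contact_force: [0.6, 0.5, -4.5]
gripper_width: 0.169
```

Emit:
{"op": "apply_moves", "data": {"moves": [[1,0,1,0,0,0,0],[1,0,0,0,0,0,0],[1,0,0.5,0,0,0,0],[1,0,0,0,0,0,0]]}}

```text
time: 8.65
tool_pos: [0.4856, -0.3052, 0.1438]
tool_rot: [-0.532, 0.532, -0.466, 0.466]
contact_force: [-4.3, 2.9, 7.5]
gripper_width: 0.172
```

Emit:
{"op": "apply_moves", "data": {"moves": [[-1,0,0,0,0,0,0],[-1,0,0,0,0,0,0],[-1,0,0,0,0,0,0],[-1,0,0,0,0,0,0],[-1,0,-10,0,0,0,0],[-1,0,-30,0,0,0,0],[-1,0,-40,0,0,0,0],[-1,0,-40,0,0,0,0],[-1,-20,-40,3,0,0,0],[-1,-35,-16,5,0,0,0],[-1,-40,0,6,0,0,0],[-1,-40,0,6,0,0,0],[-1,-40,0,6,0,0,0],[-1,-40,0,6,0,0,0],[-1,-35,0,5,0,0,0],[-1,-20,0,3,0,0,0],[-1,0,0,0,0,0,0],[-1,0,0,0,0,0,0]]}}

```text
time: 10.45
tool_pos: [0.4897, -0.0321, 0.3184]
tool_rot: [-0.532, 0.532, -0.466, 0.466]
contact_force: [0.2, 0.4, -0.2]
gripper_width: 1.0
```

Run:
```python
from h import *
s=pose(); f=manip.grab_frame("wrist"); cv2.imwrite("pics/w3.png",f)
cv2.imwrite("pics/w3v.png",cv2.resize(np.clip(f[40:290,130:380].astype(float)*4,0,255).astype(np.uint8),(600,600),interpolation=cv2.INTER_CUBIC))
g=cv2.cvtColor(f,cv2.COLOR_BGR2GRAY)
m=cv2.inRange(g,0,60); m[270:]=0
c=max(cv2.findContours(m,0,2)[0],key=cv2.contourArea); r=cv2.minAreaRect(c); print(r)
q=cv2.approxPolyDP(c,15,True)[:,0]; print(q.tolist())
P=cast("wrist",q,.022,Tcam("wrist",s)); print(P.round(4))
```

```text
t 10.4 pos [489.7 -32.1 318.4] F [ 0.2  0.4 -0.2] w 1.0
axes x,y,z (cols)
 [[ 1.316e-01  8.000e-04  9.913e-01]
 [-9.913e-01 -7.000e-04  1.316e-01]
 [ 8.000e-04 -1.000e+00  7.000e-04]]
((259.0, 126.5), (165.0, 142.0), 90.0)
[[188, 44], [196, 208], [318, 209], [330, 46], [212, 44], [229, 50], [191, 70], [204, 45]]
[[ 0.3883  0.0972  0.022 ]
 [ 0.4164 -0.124   0.022 ]
 [ 0.5955 -0.102   0.022 ]
 [ 0.5689  0.1189  0.022 ]
 [ 0.4189  0.101   0.022 ]
 [ 0.4412  0.0965  0.022 ]
 [ 0.3948  0.0661  0.022 ]
 [ 0.4088  0.0985  0.022 ]]
```

View pics/w3v.png

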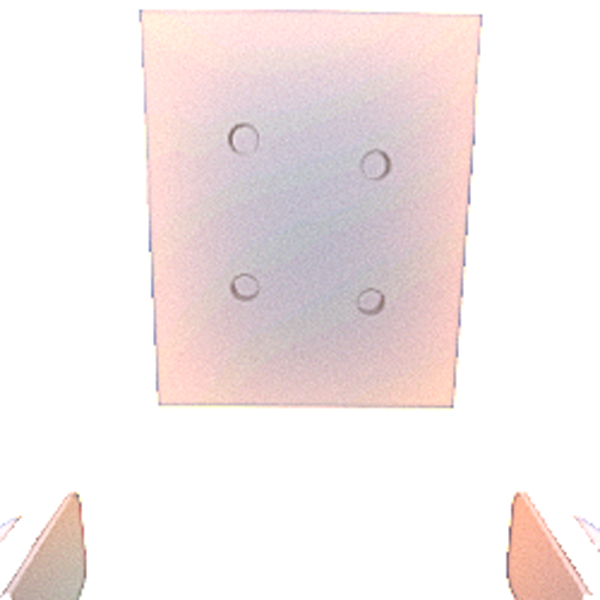

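The enhanced wrist crop shows the four holes at crop px (244,138), (376,165), (245,287) and (371,301), and the slab outline is clean. Next I convert these to positions and check them against x = ±36 mm. I'll also measure the forms' positions.

Run:
```python
from h import *
s=manip.state(); T=Tcam("wrist",s)
f=cv2.imread("pics/w3.png"); g=cv2.cvtColor(f,cv2.COLOR_BGR2GRAY).astype(np.float32)
u=cv2.resize(g,None,fx=8,fy=8,interpolation=cv2.INTER_CUBIC)
C=np.array([(.3883,.0972),(.4164,-.124),(.5955,-.102),(.5689,.1189)]); c=C.mean(0); a=np.radians(7.0)
Rb=np.array([[np.cos(a),-np.sin(a)],[np.sin(a),np.cos(a)]])
h=np.array([(244,138),(376,165),(245,287),(371,301)])/2.4+[130,40]-.3
P=cast("wrist",h,.034,T); print(P.round(4)); print("base xy mm",((P[:,:2]-c)@Rb*1000).round(1), c)
bl=cv2.GaussianBlur(np.clip(u*4,0,255).astype(np.uint8),(9,9),2)
for x,y in h:
    x0,y0=int((x-14)*8),int((y-14)*8); r=cv2.HoughCircles(bl[y0:y0+224,x0:x0+224],cv2.HOUGH_GRADIENT,1.5,50,param1=60,param2=12,minRadius=35,maxRadius=62)
    if r is not None:
        q=(r[0,0,:2]+[x0,y0]+.5)/8-.5; p=cast("wrist",[q],.034,T)[0]; print("hough",q.round(1),r[0,0,2]/8,p.round(4),((p[:2]-c)@Rb*1000).round(1))
t=cv2.imread("pics/t2.png"); H,S,V=cv2.split(cv2.cvtColor(t,cv2.COLOR_BGR2HSV))
```

```text
[[ 0.4517  0.0383  0.034 ]
 [ 0.5244  0.0336  0.034 ]
 [ 0.4613 -0.0426  0.034 ]
 [ 0.5336 -0.0413  0.034 ]]
base xy mm [[-35.3  45.4]
 [ 36.3  31.9]
 [-35.6 -36. ]
 [ 36.3 -43.6]] [ 0.492275 -0.002475]
hough [231.7  97.6] 5.33125 [0.4523 0.0379 0.034 ] [-34.8  44.9]
hough [284.7 108.3] 5.59375 [0.5221 0.0335 0.034 ] [34.  32.1]
hough [232.4 157.8] 4.9375 [ 0.4619 -0.0405  0.034 ] [-34.8 -34. ]
hough [284.3 164.9] 5.275 [ 0.5336 -0.041   0.034 ] [ 36.3 -43.3]
```

The holes fit the x = ±36 mm lines to within about 1 mm, so the measurement is good. Next, look down at the rack, turned 90° so the jaws open across the row.

Emit:
{"op": "apply_moves", "data": {"moves": [[-1,-36,0,8,0,8.2,0],[-1,-35,0,13,0,0,0],[-1,-35,0,13,0,0,0],[-1,-35,0,13,0,0,0],[-1,-35,0,13,0,0,0],[-1,-35,0,13,0,0,0],[-1,-35,0,13,0,0,0],[-1,-35,0,13,0,0,0],[-1,-35,0,13,0,0,0],[-1,0,0,0,0,8.2,0],[-1,0,0,0,0,8.2,0],[-1,0,0,0,0,8.2,0],[-1,0,0,0,0,8.2,0],[-1,0,0,0,0,8.2,0],[-1,0,0,0,0,8.2,0],[-1,0,0,0,0,8.2,0],[-1,0,0,0,0,8.2,0],[-1,0,0,0,0,8.2,0],[-1,0,0,0,0,8.2,0],[-1,0,0,0,0,0,0]]}}

```text
time: 12.5
tool_pos: [0.6011, 0.2819, 0.3176]
tool_rot: [-0.044, 0.045, -0.706, 0.706]
contact_force: [-0.0, -0.3, 0.1]
gripper_width: 0.997
```

Run:
```python
from h import *
s=pose(); print(s["joint_pos"].round(2)); f=manip.grab_frame("wrist"); cv2.imwrite("pics/w4.png",f)
cv2.imwrite("pics/w4v.png",cv2.resize(f,(800,600),interpolation=cv2.INTER_CUBIC))
```

```text
t 12.5 pos [601.1 281.9 317.6] F [-0.  -0.3  0.1] w 0.997
axes x,y,z (cols)
 [[-9.921e-01 -2.000e-04  1.255e-01]
 [-1.255e-01 -4.000e-04 -9.921e-01]
 [ 2.000e-04 -1.000e+00  3.000e-04]]
[ 0.33  0.11  1.44 -0.    1.59  1.77]
```

View pics/w4v.png

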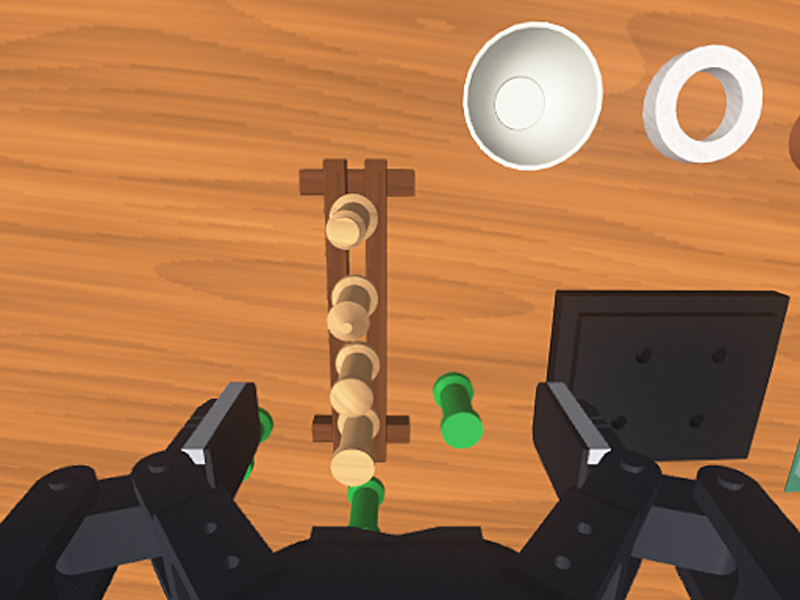

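Four wooden forms stand in a row on the rack. From far to near in the view they are stump (342,232), spire (347,325), ball (352,397) and cap (353,467). The green, cap-shaped ones at (460,400), (365,500) and (262,425) stand on the bench and aren't meant. The four wooden ones fit the description, and this enlarged view confirms them.

Run:
```python
from h import *
s=manip.state(); T=Tcam("wrist",s)
# far shoulder rims etc: top + shoulder circle centres
for n,px,z,sh in [("stump",(343,232),.118,(354,219)),("spire",(346,327),.120,(354,298)),("ball",(352,397),.099,(357,363)),("cap",(353,467),.114,None)]:
    print(n,cast("wrist",[np.array(px)*.64],z,T).round(4), sh and cast("wrist",[np.array(sh)*.64],.048,T).round(4))
for px in [(346,165),(366,165)]+[(337,445),(378,455)]: print("gap",cast("wrist",[np.array(px)*.64],.04,T).round(4))
print(proj("wrist",[[.4258,.2952,.114]],T)/.64)
```

```text
stump [[0.6194 0.3198 0.118 ]] [[0.6191 0.3181 0.048 ]]
spire [[0.5514 0.3109 0.12  ]] [[0.5512 0.3111 0.048 ]]
ball [[0.4836 0.3016 0.099 ]] [[0.4901 0.3021 0.048 ]]
cap [[0.4279 0.294  0.114 ]] None
gap [[0.6611 0.3298 0.04  ]]
gap [[0.6632 0.3135 0.04  ]]
gap [[0.3956 0.3129 0.04  ]]
gap [[0.3893 0.2715 0.04  ]]
[[351.33307136 468.94298309]]
```

Emit:
{"op": "apply_moves", "data": {"moves": [[-1,-11,20,-17,0,0,0],[-1,-11.6,30,-17.5,0,0,0],[-1,0,40,0,0,0,0],[-1,0,40,0,0,0,0],[-1,0,40,0,0,0,0],[-1,0,35,0,0,0,0],[-1,0,20,0,0,0,0],[-1,0,10,0,0,0,0],[-1,0,4.6,0,0,0,0],[-1,0,0,0,0,0,0],[1,0,0,0,0,0,0],[1,0,0,0,0,0,0],[1,0,0,0,0,0,0],[1,0,0,0,0,0,0],[1,0,0,0,0,0,0],[1,0,0,0,0,0,0],[1,0,0,0,0,0,0]]}}

```text
time: 14.25
tool_pos: [0.6188, 0.3208, 0.0792]
tool_rot: [0.046, -0.045, 0.706, -0.705]
contact_force: [0.4, 0.2, 5.0]
gripper_width: 0.311
```

Emit:
{"op": "apply_moves", "data": {"moves": [[1,0,-8,0,0,0,0],[1,0,-20,0,0,0,0],[1,0,-30,0,0,0,0],[1,0,-30,0,0,0,0],[1,0,-20,0,0,0,0],[1,0,-5,0,0,0,0],[1,5,0,14,0,0,0],[1,10,0,27,0,0,0],[1,14,0,38,0,0,0],[1,15,0,40,0,0,0],[1,15,0,40,0,0,0],[1,15,0,40,0,0,0],[1,15,0,40,0,0,0],[1,15,0,40,0,0,0],[1,12,0,32,0,0,0],[1,9,0,24,0,0,0],[1,5,0,13.5,0,0,0],[1,0,0,0,0,0,0],[1,0,0,0,0,0,0]]}}

```text
time: 16.15
tool_pos: [0.5331, -0.0414, 0.1901]
tool_rot: [0.044, -0.046, 0.706, -0.705]
contact_force: [-0.2, 0.6, -1.8]
gripper_width: 0.313
```

Run:
```python
from h import *
s=pose(); print(rel([.5336,-.0413,.045+.0532]).round(1))
```

```text
t 16.1 pos [533.1 -41.4 190.1] F [-0.2  0.6 -1.8] w 0.313
axes x,y,z (cols)
 [[-9.919e-01 -1.600e-03  1.270e-01]
 [-1.270e-01  9.000e-04 -9.919e-01]
 [ 1.500e-03 -1.000e+00 -1.100e-03]]
[-0.6 91.9  0.1]
```

Emit:
{"op": "apply_moves", "data": {"moves": [[1,0,15,0,0,0,0],[1,0,30,0,0,0,0],[1,0,30,0,0,0,0],[1,0,15,0,0,0,0],[1,0,6,0,0,0,0],[1,0,3,0,0,0,0],[1,0,2,0,0,0,0],[1,0,2,0,0,0,0],[1,0,1.5,0,0,0,0],[1,0,1,0,0,0,0],[1,0,0,0,0,0,0]]}}

```text
time: 17.25
tool_pos: [0.5338, -0.0418, 0.0859]
tool_rot: [-0.045, 0.045, -0.706, 0.706]
contact_force: [0.8, -0.1, -1.3]
gripper_width: 0.306
```

Emit:
{"op": "apply_moves", "data": {"moves": [[1,0,2,0,0,0,0],[1,0,2,0,0,0,0],[1,0,2,0,0,0,0],[1,0,0,0,0,0,0]]}}

```text
time: 17.65
tool_pos: [0.5334, -0.0417, 0.0792]
tool_rot: [0.045, -0.045, 0.706, -0.706]
contact_force: [-0.4, 0.8, -2.3]
gripper_width: 0.313
```

Emit:
{"op": "apply_moves", "data": {"moves": [[1,0,2,0,0,0,0],[1,0,2,0,0,0,0],[1,0,1,0,0,0,0],[1,0,1,0,0,0,0],[1,0,0,0,0,0,0]]}}

```text
time: 18.15
tool_pos: [0.5335, -0.0416, 0.0734]
tool_rot: [0.045, -0.045, 0.706, -0.706]
contact_force: [-0.5, 1.3, -2.3]
gripper_width: 0.313
```

Emit:
{"op": "apply_moves", "data": {"moves": [[1,0,0.7,0,0,0,0],[1,0,0.7,0,0,0,0],[1,0,0,0,0,0,0]]}}

```text
time: 18.45
tool_pos: [0.5336, -0.0417, 0.0732]
tool_rot: [0.045, -0.045, 0.706, -0.706]
contact_force: [-4.0, 1.3, 5.3]
gripper_width: 0.314
```

Emit:
{"op": "apply_moves", "data": {"moves": [[0,0,0,0,0,0,0],[0,0,0,0,0,0,0],[0,0,0,0,0,0,0],[0,0,-10,0,0,0,0],[0,0,-30,0,0,0,0],[0,0,-40,0,0,0,0],[0,0,-37,0,0,0,0],[-0.2,-4,0,-22,0,0,0],[-0.5,-8,0,-44,0,0,0],[-0.5,-8,0,-46,0,0,0],[-0.5,-8,0,-46,0,0,0],[-0.5,-8,0,-46,0,0,0],[-0.5,-8,0,-46,0,0,0],[-0.5,-8,0,-44,0,0,0],[-0.5,-6,0,-32,0,0,0],[-0.5,-4,0,-21,0,0,0],[-0.5,0,0,0,0,0,0],[-0.5,0,0,0,0,0,0]]}}

```text
time: 20.25
tool_pos: [0.551, 0.3104, 0.1897]
tool_rot: [-0.046, 0.045, -0.706, 0.706]
contact_force: [-0.3, -0.8, -0.5]
gripper_width: 0.754
```

Run:
```python
from h import *
s=pose(); print(rel([.5513,.311,.078]).round(1))
a=manip.grab_frame("scene"); cv2.imwrite("pics/s5.png",a); cv2.imwrite("pics/s5v.png",cv2.resize(a[100:320,60:400],(800,518)))
```

```text
t 20.2 pos [551.  310.4 189.7] F [-0.3 -0.8 -0.5] w 0.754
axes x,y,z (cols)
 [[-9.918e-01  5.000e-04  1.281e-01]
 [-1.281e-01 -3.000e-04 -9.918e-01]
 [-4.000e-04 -1.000e+00  4.000e-04]]
[ -0.3 111.7  -0.6]
```

View pics/s5v.png

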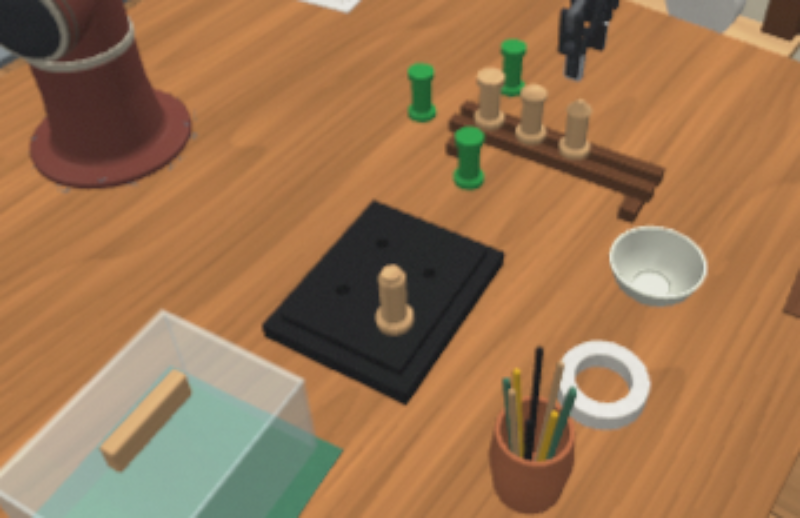

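The stump stands upright and flush in its hole (crop px 395,300), three forms are left on the rack, and the cover is on the mat. Next the spire.

Emit:
{"op": "apply_moves", "data": {"moves": [[-0.5,0,25,0,0,0,0],[-0.5,0,35,0,0,0,0],[-0.5,0,30,0,0,0,0],[-0.5,0,15,0,0,0,0],[-0.5,0,6,0,0,0,0],[-0.5,0,0,0,0,0,0],[1,0,0,0,0,0,0],[1,0,0,0,0,0,0],[1,0,0,0,0,0,0],[1,0,0,0,0,0,0],[1,0,0,0,0,0,0],[1,0,0,0,0,0,0]]}}

```text
time: 21.5
tool_pos: [0.5523, 0.3109, 0.0804]
tool_rot: [0.046, -0.044, 0.706, -0.705]
contact_force: [0.2, -0.4, 5.7]
gripper_width: 0.311
```

Emit:
{"op": "apply_moves", "data": {"moves": [[1,0,-8,0,0,0,0],[1,0,-20,0,0,0,0],[1,0,-30,0,0,0,0],[1,0,-30,0,0,0,0],[1,0,-20,0,0,0,0],[1,0,-5,0,0,0,0],[1,5,0,13,0,0,0],[1,11,0,27,0,0,0],[1,15,0,38,0,0,0],[1,16,0,39,0,0,0],[1,16,0,39,0,0,0],[1,16,0,39,0,0,0],[1,16,0,39,0,0,0],[1,15,0,38,0,0,0],[1,12,0,31,0,0,0],[1,9,0,23,0,0,0],[1,4,0,13,0,0,0],[1,0,0,0,0,0,0],[1,0,0,0,0,0,0]]}}

```text
time: 23.4
tool_pos: [0.4598, -0.0427, 0.1903]
tool_rot: [0.044, -0.045, 0.706, -0.705]
contact_force: [-0.7, -0.3, -1.6]
gripper_width: 0.311
```

Run:
```python
from h import *
s=pose(); print(rel([.4613,-.0426,.036+.0544]).round(1))
```

```text
t 23.4 pos [459.8 -42.7 190.3] F [-0.7 -0.3 -1.6] w 0.311
axes x,y,z (cols)
 [[-0.9919 -0.0015  0.127 ]
 [-0.127   0.001  -0.9919]
 [ 0.0014 -1.     -0.0012]]
[-1.7 99.9  0.2]
```

Emit:
{"op": "apply_moves", "data": {"moves": [[1,-1.6,15,0,0,0,0],[1,0,30,0,0,0,0],[1,0,30,0,0,0,0],[1,0,15,0,0,0,0],[1,0,6,0,0,0,0],[1,0,3,0,0,0,0],[1,0,2,0,0,0,0],[1,0,2,0,0,0,0],[1,0,1.5,0,0,0,0],[1,0,0,0,0,0,0]]}}

```text
time: 24.4
tool_pos: [0.4621, -0.043, 0.0872]
tool_rot: [-0.045, 0.045, -0.706, 0.706]
contact_force: [-1.1, -0.1, -1.4]
gripper_width: 0.312
```

Emit:
{"op": "apply_moves", "data": {"moves": [[1,0,2,0,0,0,0],[1,0,2,0,0,0,0],[1,0,2,0,0,0,0],[1,0,0,0,0,0,0]]}}

```text
time: 24.8
tool_pos: [0.4615, -0.0428, 0.0804]
tool_rot: [0.045, -0.045, 0.706, -0.706]
contact_force: [1.1, 0.6, -1.6]
gripper_width: 0.313
```

Emit:
{"op": "apply_moves", "data": {"moves": [[1,0,2,0,0,0,0],[1,0,2,0,0,0,0],[1,0,1,0,0,0,0],[1,0,1,0,0,0,0],[1,0,0.7,0,0,0,0],[1,0,0,0,0,0,0]]}}

```text
time: 25.4
tool_pos: [0.462, -0.0429, 0.0745]
tool_rot: [-0.045, 0.045, -0.706, 0.706]
contact_force: [-2.5, -0.4, 1.2]
gripper_width: 0.316
```

Emit:
{"op": "apply_moves", "data": {"moves": [[1,0,0.7,0,0,0,0],[0,0,0,0,0,0,0],[0,0,0,0,0,0,0],[0,0,0,0,0,0,0],[0,0,-10,0,0,0,0],[0,0,-30,0,0,0,0],[0,0,-40,0,0,0,0],[0,0,-37,0,0,0,0],[-0.2,-4,0,-21,0,0,0],[-0.5,-8,0,-42,0,0,0],[-0.5,-9,0,-45,0,0,0],[-0.5,-9,0,-45,0,0,0],[-0.5,-9,0,-45,0,0,0],[-0.5,-9,0,-45,0,0,0],[-0.5,-9,0,-43,0,0,0],[-0.5,-7,0,-31,0,0,0],[-0.5,-5,0,-22,0,0,0],[-0.5,0,0,0,0,0,0],[-0.5,0,0,0,0,0,0]]}}

```text
time: 27.3
tool_pos: [0.4871, 0.3022, 0.1908]
tool_rot: [-0.045, 0.045, -0.705, 0.706]
contact_force: [0.2, -0.3, -0.1]
gripper_width: 0.75
```

Run:
```python
from h import *
s=pose(); f=manip.grab_frame("wrist"); cv2.imwrite("pics/w6.png",f); a=manip.grab_frame("scene"); cv2.imwrite("pics/s6.png",a)
T=Tcam("wrist",s); print("pred ball head",proj("wrist",[[.487,.302,.099],[.427,.294,.114],[.487,.302,.044]],T))
cv2.imwrite("pics/ws6.png",cv2.resize(np.hstack([f,cv2.resize(a[100:320,60:353],(512,384))]),(800,300)))
print(rel([.487,.302,.078]).round(1))
```

```text
t 27.3 pos [487.1 302.2 190.8] F [ 0.2 -0.3 -0.1] w 0.75
axes x,y,z (cols)
 [[-9.917e-01  2.000e-04  1.282e-01]
 [-1.282e-01 -4.000e-04 -9.917e-01]
 [-1.000e-04 -1.000e+00  4.000e-04]]
pred ball head [[252.27744469 202.17165258]
 [252.67563369 283.07475323]
 [252.3953922  182.58897756]]
[ 1.000e-01  1.126e+02 -7.000e-01]
```

View pics/ws6.png

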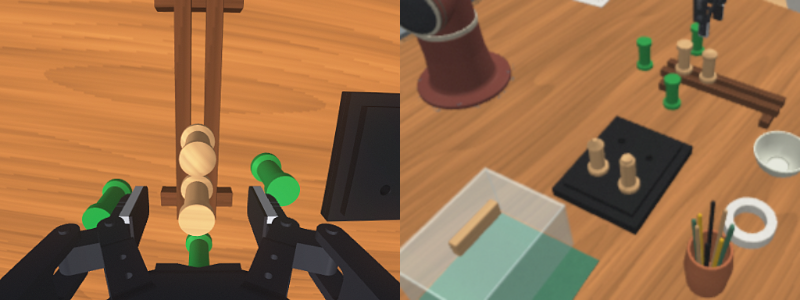

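The ball head is at wrist px (253,203), against a predicted (252,202), so the grasp point is confirmed. Two forms are seated on the panel.

Emit:
{"op": "apply_moves", "data": {"moves": [[-0.5,0,25,0,0,0,0],[-0.5,0,35,0,0,0,0],[-0.5,0,30,0,0,0,0],[-0.5,0,15,0,0,0,0],[-0.5,0,7,0,0,0,0],[-0.5,0,0,0,0,0,0],[1,0,0,0,0,0,0],[1,0,0,0,0,0,0],[1,0,0,0,0,0,0],[1,0,0,0,0,0,0],[1,0,0,0,0,0,0],[1,0,0,0,0,0,0]]}}

```text
time: 28.6
tool_pos: [0.4883, 0.3027, 0.0803]
tool_rot: [0.046, -0.044, 0.706, -0.705]
contact_force: [0.5, -0.6, 6.9]
gripper_width: 0.331
```

Emit:
{"op": "apply_moves", "data": {"moves": [[1,0,-8,0,0,0,0],[1,0,-20,0,0,0,0],[1,0,-30,0,0,0,0],[1,0,-30,0,0,0,0],[1,0,-20,0,0,0,0],[1,0,-5,0,0,0,0],[1,0,0,11,0,0,0],[1,0,0,24,0,0,0],[1,-1,0,34,0,0,0],[1,0,0,35,0,0,0],[1,0,0,35,0,0,0],[1,0,0,35,0,0,0],[1,0,0,35,0,0,0],[1,0,0,29,0,0,0],[1,0,0,22,0,0,0],[1,0,0,11.4,0,0,0],[1,0,0,0,0,0,0],[1,0,0,0,0,0,0]]}}

```text
time: 30.4
tool_pos: [0.5221, 0.0334, 0.1904]
tool_rot: [0.044, -0.046, 0.706, -0.705]
contact_force: [0.2, -0.0, -0.6]
gripper_width: 0.325
```

Run:
```python
from h import *
s=pose(); print(rel([.524,.0336,.036+.0543]).round(1))
```

```text
t 30.4 pos [522.1  33.4 190.4] F [ 0.2 -0.  -0.6] w 0.325
axes x,y,z (cols)
 [[-9.919e-01 -1.800e-03  1.272e-01]
 [-1.272e-01  7.000e-04 -9.919e-01]
 [ 1.700e-03 -1.000e+00 -9.000e-04]]
[ -2.1 100.1   0.2]
```

Emit:
{"op": "apply_moves", "data": {"moves": [[1,-1.6,15,0,0,0,0],[1,0,30,0,0,0,0],[1,0,30,0,0,0,0],[1,0,15,0,0,0,0],[1,0,6,0,0,0,0],[1,0,3,0,0,0,0],[1,0,2,0,0,0,0],[1,0,2,0,0,0,0],[1,0,1.5,0,0,0,0],[1,0,0,0,0,0,0]]}}

```text
time: 31.4
tool_pos: [0.5246, 0.0332, 0.0874]
tool_rot: [-0.045, 0.045, -0.706, 0.706]
contact_force: [0.0, 0.2, -1.7]
gripper_width: 0.331
```

Emit:
{"op": "apply_moves", "data": {"moves": [[1,0,2,0,0,0,0],[1,0,2,0,0,0,0],[1,0,2,0,0,0,0],[1,0,0,0,0,0,0]]}}

```text
time: 31.8
tool_pos: [0.5239, 0.0333, 0.0803]
tool_rot: [0.045, -0.045, 0.706, -0.706]
contact_force: [-0.2, -0.4, -1.5]
gripper_width: 0.331
```

Emit:
{"op": "apply_moves", "data": {"moves": [[1,0,2,0,0,0,0],[1,0,2,0,0,0,0],[1,0,1,0,0,0,0],[1,0,1,0,0,0,0],[1,0,0.7,0,0,0,0],[1,0,0.5,0,0,0,0],[1,0,0,0,0,0,0]]}}

```text
time: 32.5
tool_pos: [0.5247, 0.0334, 0.0744]
tool_rot: [0.045, -0.045, 0.706, -0.706]
contact_force: [-2.2, 1.2, 4.6]
gripper_width: 0.327
```

Emit:
{"op": "apply_moves", "data": {"moves": [[0,0,0,0,0,0,0],[0,0,0,0,0,0,0],[0,0,0,0,0,0,0],[0,0,-10,0,0,0,0],[0,0,-30,0,0,0,0],[0,0,-40,0,0,0,0],[0,0,-37,0,0,0,0],[-0.2,4,0,-17,0,0,0],[-0.5,8,0,-35,0,0,0],[-0.5,9,0,-40,0,0,0],[-0.5,9,0,-40,0,0,0],[-0.5,9,0,-40,0,0,0],[-0.5,9,0,-38,0,0,0],[-0.5,7,0,-31,0,0,0],[-0.5,4,0,-20,0,0,0],[-0.5,2.5,0,-9.7,0,0,0],[-0.5,0,0,0,0,0,0],[-0.5,0,0,0,0,0,0]]}}

```text
time: 34.3
tool_pos: [0.4291, 0.2934, 0.191]
tool_rot: [-0.045, 0.045, -0.706, 0.706]
contact_force: [0.2, -0.8, 0.7]
gripper_width: 0.747
```

Run:
```python
from h import *
s=pose(); f=manip.grab_frame("wrist"); cv2.imwrite("pics/w7.png",f)
T=Tcam("wrist",s); p=proj("wrist",[[.429,.294,.114]],T)[0]; print("pred",p)
H,S,V=cv2.split(cv2.cvtColor(f,cv2.COLOR_BGR2HSV)); m=(H<25)&(V>195)&(S<140); m[:,:200]=0;m[:,310:]=0;m[:150]=0;m[250:]=0
for a,c,r,_ in blobs(m,100): print(a,c,r, cast("wrist",[r[0]],.114,T).round(4))
cv2.imwrite("pics/w7v.png",cv2.resize(f[100:300,150:360],(600,571)))
print(rel([.429,.294,.078]).round(1))
```

```text
t 34.3 pos [429.1 293.4 191. ] F [ 0.2 -0.8  0.7] w 0.747
axes x,y,z (cols)
 [[-9.919e-01  4.000e-04  1.270e-01]
 [-1.270e-01 -3.000e-04 -9.919e-01]
 [-4.000e-04 -1.000e+00  4.000e-04]]
pred [251.12260308 209.02296205]
1927 [249.00570835 209.63051375] ((249.0, 209.5), (47.0, 50.0), 90.0) [[0.4285 0.2954 0.114 ]]
418 [247.13397129 173.85885167] ((249.32980346679688, 177.1917724609375), (26.64167594909668, 41.23711395263672), 88.56790161132812) [[0.4518 0.2981 0.114 ]]
[ 1.000e-01  1.128e+02 -9.000e-01]
```

View pics/w7v.png

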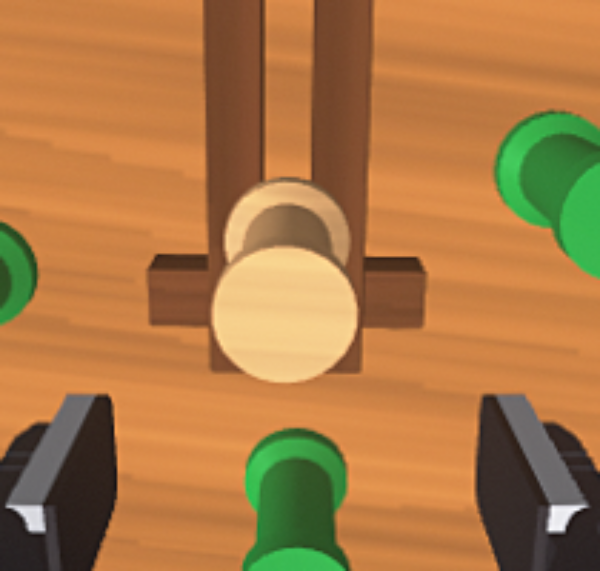

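The pale wooden cap is at crop px (285,315), and the green ones are clear of the jaws. Next I grasp the cap.

Emit:
{"op": "apply_moves", "data": {"moves": [[-0.5,0,25,-1.5,0,0,0],[-0.5,0,35,0,0,0,0],[-0.5,0,30,0,0,0,0],[-0.5,0,15,0,0,0,0],[-0.5,0,7,0,0,0,0],[-0.5,0,0,0,0,0,0],[1,0,0,0,0,0,0],[1,0,0,0,0,0,0],[1,0,0,0,0,0,0],[1,0,0,0,0,0,0],[1,0,0,0,0,0,0],[1,0,0,0,0,0,0]]}}

```text
time: 35.55
tool_pos: [0.4298, 0.2961, 0.0805]
tool_rot: [0.046, -0.044, 0.706, -0.705]
contact_force: [-0.1, -0.0, 4.9]
gripper_width: 0.33
```

Emit:
{"op": "apply_moves", "data": {"moves": [[1,0,-8,0,0,0,0],[1,0,-20,0,0,0,0],[1,0,-30,0,0,0,0],[1,0,-30,0,0,0,0],[1,0,-20,0,0,0,0],[1,0,-5,0,0,0,0],[1,0,0,11,0,0,0],[1,1,0,24,0,0,0],[1,2,0,34,0,0,0],[1,2,0,35,0,0,0],[1,2,0,35,0,0,0],[1,1,0,35,0,0,0],[1,1,0,35,0,0,0],[1,0.6,0,27,0,0,0],[1,0,0,15,0,0,0],[1,0,0,7.5,0,0,0],[1,0,0,0,0,0,0],[1,0,0,0,0,0,0]]}}

```text
time: 37.35
tool_pos: [0.4514, 0.0381, 0.1908]
tool_rot: [0.045, -0.046, 0.706, -0.705]
contact_force: [0.3, 0.3, -0.6]
gripper_width: 0.33
```

Run:
```python
from h import *
s=pose(); print(rel([.4515,.0383,.036+.0545]).round(1))
```

```text
t 37.4 pos [451.4  38.1 190.8] F [ 0.3  0.3 -0.6] w 0.33
axes x,y,z (cols)
 [[-9.918e-01 -1.700e-03  1.274e-01]
 [-1.274e-01  5.000e-04 -9.918e-01]
 [ 1.600e-03 -1.000e+00 -7.000e-04]]
[-3.000e-01  1.003e+02 -1.000e-01]
```

Emit:
{"op": "apply_moves", "data": {"moves": [[1,0,15,0,0,0,0],[1,0,30,0,0,0,0],[1,0,30,0,0,0,0],[1,0,15,0,0,0,0],[1,0,6,0,0,0,0],[1,0,3,0,0,0,0],[1,0,2,0,0,0,0],[1,0,2,0,0,0,0],[1,0,1.5,0,0,0,0],[1,0,0,0,0,0,0]]}}

```text
time: 38.35
tool_pos: [0.4523, 0.0378, 0.0876]
tool_rot: [-0.045, 0.045, -0.706, 0.706]
contact_force: [-0.5, -0.8, -0.3]
gripper_width: 0.33
```

Emit:
{"op": "apply_moves", "data": {"moves": [[1,0,2,0,0,0,0],[1,0,2,0,0,0,0],[1,0,2,0,0,0,0],[1,0,0,0,0,0,0]]}}

```text
time: 38.75
tool_pos: [0.4518, 0.0378, 0.0808]
tool_rot: [0.045, -0.045, 0.706, -0.706]
contact_force: [-0.5, -0.2, -2.7]
gripper_width: 0.329
```

Emit:
{"op": "apply_moves", "data": {"moves": [[1,0,2,0,0,0,0],[1,0,2,0,0,0,0],[1,0,1,0,0,0,0],[1,0,1,0,0,0,0],[1,0,0.7,0,0,0,0],[1,0,0.5,0,0,0,0],[1,0,0,0,0,0,0]]}}

```text
time: 39.45
tool_pos: [0.4523, 0.0379, 0.0746]
tool_rot: [0.045, -0.045, 0.706, -0.706]
contact_force: [-2.3, 0.6, 3.0]
gripper_width: 0.33
```

Emit:
{"op": "apply_moves", "data": {"moves": [[0,0,0,0,0,0,0],[0,0,0,0,0,0,0],[0,0,0,0,0,0,0],[0,0,-10,0,0,0,0],[0,0,-30,0,0,0,0],[0,0,-45,0,0,0,0],[0,0,-45,0,0,0,0],[-0.5,0,-45,0,0,0,0],[-1,0,-45,0,0,0,0],[-1,0,-35,20,0,0,0],[-1,2,0,40,0,0,0],[-1,2,0,45,0,0,0],[-1,2,0,45,0,0,0],[-1,2,0,45,0,0,0],[-1,2,0,45,0,0,0],[-1,2,0,45,0,0,0],[-1,0,0,45,0,0,0],[-1,0,0,20,0,0,0]]}}

```text
time: 41.25
tool_pos: [0.4842, -0.3142, 0.3293]
tool_rot: [-0.044, 0.044, -0.705, 0.706]
contact_force: [0.2, 0.7, 0.0]
gripper_width: 1.003
```

Emit:
{"op": "apply_moves", "data": {"moves": [[-1,0,0,0,0,-8.2,0],[-1,0,0,0,0,-8.2,0],[-1,0,0,0,0,-8.2,0],[-1,0,0,0,0,-8.2,0],[-1,0,0,0,0,-8.2,0],[-1,0,0,0,0,-8.2,0],[-1,0,0,0,0,-8.2,0],[-1,0,0,0,0,-8.2,0],[-1,0,0,0,0,-8.2,0],[-1,0,0,0,0,-8.2,0],[-1,0,0,0,0,-8,0],[-1,0,0,0,0,0,0],[-1,0,0,0,0,0,0]]}}

```text
time: 42.55
tool_pos: [0.4846, -0.3108, 0.3295]
tool_rot: [-0.53, 0.53, -0.468, 0.468]
contact_force: [0.5, 0.1, -0.8]
gripper_width: 0.996
```

Run:
```python
from h import *
s=pose(); b=manip.grab_frame("wrist"); a=manip.grab_frame("scene"); cv2.imwrite("pics/w8.png",b); cv2.imwrite("pics/s8.png",a)
T=Tcam("wrist",s)
H,S,V=cv2.split(cv2.cvtColor(b,cv2.COLOR_BGR2HSV)); m=(S>90)&(H<25)&(V>120); m[:50]=0; m[:,:180]=0; m[:,340:]=0
for ar,c,r,p in blobs(m,300)[:3]:
    P=cast("wrist",cv2.boxPoints(r),.149,T); print(ar,c.round(1),P.mean(0).round(4),[np.linalg.norm(P[i]-P[i-1]).round(4) for i in range(4)])
    d=max([P[1]-P[0],P[2]-P[1]],key=np.linalg.norm); print("axis yaw",np.degrees(np.arctan2(d[1],d[0])).round(2),rel([*P.mean(0)[:2],.1432]).round(1))
cv2.imwrite("pics/ws8.png",cv2.resize(np.hstack([b,cv2.resize(a[80:350,20:380],(512,384))]),(800,300)))
```

```text
t 42.5 pos [ 484.6 -310.8  329.5] F [ 0.5  0.1 -0.8] w 0.996
axes x,y,z (cols)
 [[ 1.245e-01  4.000e-04  9.922e-01]
 [-9.922e-01 -3.000e-04  1.245e-01]
 [ 4.000e-04 -1.000e+00  3.000e-04]]
19695 [270.7 267.9] [ 0.4986 -0.3687  0.149 ] [np.float64(0.3552), np.float64(0.1481), np.float64(0.3561), np.float64(0.2049)]
axis yaw -77.95 [ 59.1 186.1   6.6]
1315 [223.7 153.2] [ 0.4522 -0.2962  0.149 ] [np.float64(0.0892), np.float64(0.0158), np.float64(0.0891), np.float64(0.0172)]
axis yaw -83.18 [-18.6 186.1 -30.4]
```

View pics/ws8.png

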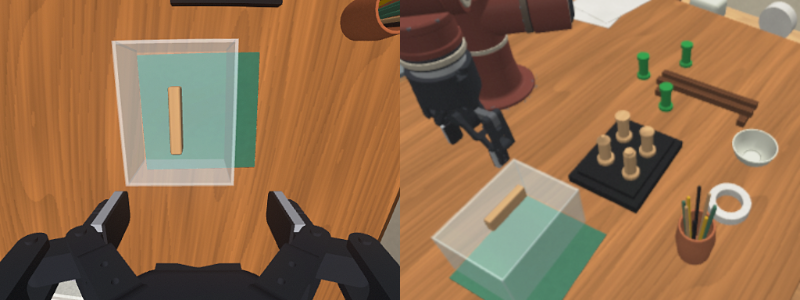

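The cover was knocked about 33 mm toward the robot. It now sits with its handle at (0.452, -0.296), still upright, and all four forms are standing in the panel. I grasp the handle at its new position.

Emit:
{"op": "apply_moves", "data": {"moves": [[-1,-9,20,-15,0,0,0],[-1,-9.6,30,-15.4,0,0,0],[-1,0,35,0,0,0,0],[-1,0,35,0,0,0,0],[-1,0,30,0,0,0,0],[-1,0,20,0,0,0,0],[-1,0,10,0,0,0,0],[-1,0,5.5,0,0,0,0],[-1,0,0,0,0,0,0],[1,0,0,0,0,0,0],[1,0,0,0,0,0,0],[1,0,0,0,0,0,0],[1,0,0,0,0,0,0],[1,0,0,0,0,0,0],[1,0,0,0,0,0,0],[1,0,0,0,0,0,0],[1,0,0,0,0,0,0]]}}

```text
time: 44.35
tool_pos: [0.4525, -0.2965, 0.1441]
tool_rot: [0.531, -0.531, 0.467, -0.467]
contact_force: [0.7, 0.6, 3.5]
gripper_width: 0.173
```

Emit:
{"op": "apply_moves", "data": {"moves": [[1,0,-5,0,0,0,0],[1,0,-12,0,0,0,0],[1,0,-18,0,0,0,0],[1,0,-20,0,0,0,0],[1,0,-20,0,0,0,0],[1,0,-20,0,0,0,0],[1,0,-20,0,0,0,0],[1,0,-15,0,0,0,0],[1,0,-7,0,0,0,0],[1,0,-3,0,0,0,0],[1,0,0,0,0,0,0]]}}

```text
time: 45.45
tool_pos: [0.452, -0.2961, 0.283]
tool_rot: [-0.531, 0.531, -0.467, 0.467]
contact_force: [-0.1, -0.1, -5.5]
gripper_width: 0.169
```

Emit:
{"op": "apply_moves", "data": {"moves": [[1,-8,0,2,0,0,0],[1,-16,0,4,0,0,0],[1,-22,0,6,0,0,0],[1,-24,0,6.5,0,0,0],[1,-24,0,6.5,0,0,0],[1,-24,0,6.5,0,0,0],[1,-24,0,6.5,0,0,0],[1,-24,0,6.5,0,0,0],[1,-24,0,6.5,0,0,0],[1,-24,0,6.5,0,0,0],[1,-24,0,6.5,0,0,0],[1,-20,0,5.5,0,0,0],[1,-15,0,4,0,0,0],[1,-9,0,2,0,0,0],[1,-5,0,1,0,0,0],[1,0,0,0,0,0,0],[1,0,0,0,0,0,0]]}}

```text
time: 47.15
tool_pos: [0.4913, -0.0022, 0.2834]
tool_rot: [-0.531, 0.531, -0.467, 0.467]
contact_force: [0.9, -0.1, -5.7]
gripper_width: 0.174
```

Run:
```python
from h import *
s=pose(); print(rel([.4925,-.0022,.284]).round(1)); M=Rq(s["tool_rot"]); print("yaw",np.degrees(np.arctan2(M[1,2],M[0,2])))
b=manip.grab_frame("scene"); t=manip.grab_frame("top"); w=manip.grab_frame("wrist"); cv2.imwrite("pics/w9.png",w); cv2.imwrite("pics/s9.png",b); cv2.imwrite("pics/t9.png",t)
cv2.imwrite("pics/ws9.png",cv2.resize(np.hstack([w,cv2.resize(b[80:300,120:413],(512,384))]),(800,300)))
```

```text
t 47.1 pos [491.3  -2.2 283.4] F [ 0.9 -0.1 -5.7] w 0.174
axes x,y,z (cols)
 [[ 1.269e-01 -3.000e-04  9.919e-01]
 [-9.919e-01 -4.000e-04  1.269e-01]
 [ 3.000e-04 -1.000e+00 -4.000e-04]]
[ 0.2 -0.6  1.2]
yaw 7.292675995325065
```

View pics/ws9.png

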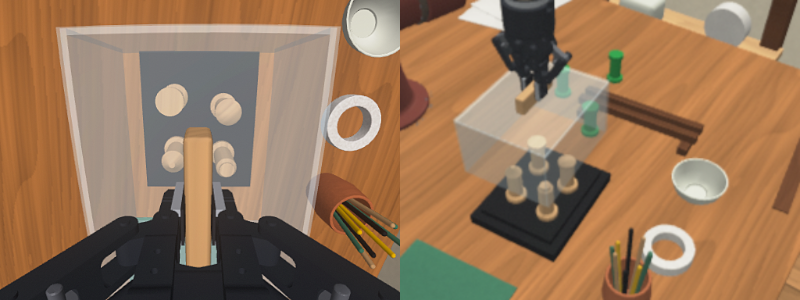

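The cover hangs level over the four upright forms. I shift it +1 mm and lower it.

Emit:
{"op": "apply_moves", "data": {"moves": [[1,0,5,1.1,0,0,0],[1,0,12,0,0,0,0],[1,0,18,0,0,0,0],[1,0,20,0,0,0,0],[1,0,18,0,0,0,0],[1,0,12,0,0,0,0],[1,0,7,0,0,0,0],[1,0,4,0,0,0,0],[1,0,2,0,0,0,0],[1,0,0,0,0,0,0]]}}

```text
time: 48.3
tool_pos: [0.4929, -0.0018, 0.186]
tool_rot: [0.531, -0.531, 0.467, -0.467]
contact_force: [-0.1, -0.5, -5.2]
gripper_width: 0.178
```

Emit:
{"op": "apply_moves", "data": {"moves": [[1,0,3,0,0,0,0],[1,0,3,0,0,0,0],[1,0,2,0,0,0,0],[1,0,2,0,0,0,0],[1,0,2,0,0,0,0],[1,0,2,0,0,0,0],[1,0,0,0,0,0,0]]}}

```text
time: 49.0
tool_pos: [0.4923, -0.0017, 0.171]
tool_rot: [-0.531, 0.531, -0.467, 0.467]
contact_force: [-0.5, -0.2, -5.2]
gripper_width: 0.174
```

Rim is below the panel top with no contact force, so I continue down.

Emit:
{"op": "apply_moves", "data": {"moves": [[1,0,2,0,0,0,0],[1,0,2,0,0,0,0],[1,0,2,0,0,0,0],[1,0,1,0,0,0,0],[1,0,0.7,0,0,0,0],[1,0,0.7,0,0,0,0],[1,0,0,0,0,0,0]]}}

```text
time: 49.7
tool_pos: [0.4928, -0.0018, 0.1636]
tool_rot: [0.531, -0.531, 0.467, -0.467]
contact_force: [-0.4, -0.5, -4.0]
gripper_width: 0.171
```

Emit:
{"op": "apply_moves", "data": {"moves": [[1,0,0.7,0,0,0,0],[1,0,0.7,0,0,0,0],[1,0,0,0,0,0,0]]}}

```text
time: 50.0
tool_pos: [0.4931, -0.0021, 0.1632]
tool_rot: [-0.531, 0.531, -0.467, 0.468]
contact_force: [-3.1, -2.5, 5.4]
gripper_width: 0.173
```

Emit:
{"op": "apply_moves", "data": {"moves": [[-1,0,0,0,0,0,0],[-1,0,0,0,0,0,0],[-1,0,0,0,0,0,0],[-1,0,0,0,0,0,0],[-1,0,-10,0,0,0,0],[-1,0,-30,0,0,0,0],[-1,0,-40,0,0,0,0],[-1,0,-40,0,0,0,0],[-1,10,-40,0,0,0,0],[-1,0,0,0,0,0,0],[-1,0,0,0,0,0,0]]}}

```text
time: 51.1
tool_pos: [0.4944, -0.0118, 0.3238]
tool_rot: [0.532, -0.53, 0.466, -0.468]
contact_force: [0.3, 0.2, -0.5]
gripper_width: 1.002
```

Run:
```python
from h import *
s=pose(); b=manip.grab_frame("wrist"); a=manip.grab_frame("scene"); cv2.imwrite("pics/w10.png",b)
T=Tcam("wrist",s)
H,S,V=cv2.split(cv2.cvtColor(b,cv2.COLOR_BGR2HSV)); m=(S>90)&(H<25)&(V>120); m[:60]=0; m[230:]=0; m[:,225:300]&=True; m[:,:225]=0; m[:,300:]=0
for ar,c,r,p in blobs(m,300)[:3]:
    P=cast("wrist",cv2.boxPoints(r),.168,T); d=max([P[1]-P[0],P[2]-P[1]],key=np.linalg.norm)
    print(ar,c.round(1),P.mean(0).round(4),[np.linalg.norm(P[i]-P[i-1]).round(4) for i in range(4)],np.degrees(np.arctan2(d[1],d[0])).round(2))
cv2.imwrite("pics/ws10.png",np.hstack([cv2.resize(b,(400,300)),cv2.resize(a[80:300,120:413],(400,300),interpolation=cv2.INTER_CUBIC)]))
```

```text
t 51.1 pos [494.4 -11.8 323.8] F [ 0.3  0.2 -0.5] w 1.002
axes x,y,z (cols)
 [[ 1.270e-01  3.700e-03  9.919e-01]
 [-9.919e-01 -5.000e-04  1.270e-01]
 [ 1.000e-03 -1.000e+00  3.600e-03]]
1511 [252.3 165.5] [ 0.4921 -0.0012  0.168 ] [np.float64(0.0886), np.float64(0.0144), np.float64(0.0887), np.float64(0.0158)] -82.37
```

View pics/ws10.png

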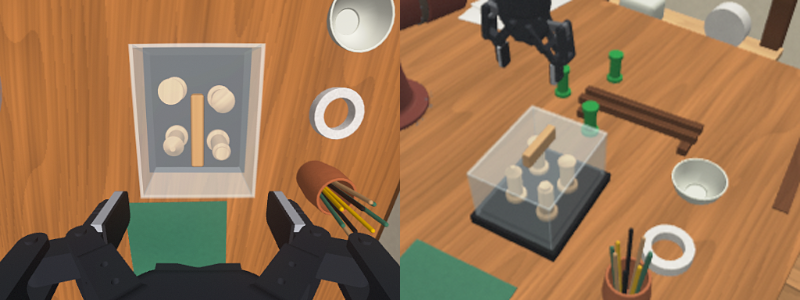

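The cover is back at (0.4921, -0.0012) with yaw 7.6°, the same as at the start, and all four forms stand upright beneath it. The rim is down on the ledge and the arm is clear, so I hand in.

```bash
python3 -c "
from plant import manip
print(manip.job_done())"
```

```text
the job is handed in; nothing more can be done
None
```

The job is done and handed in at about 51 s; no verdict was reported. I stood the dust cover on the mat and put the stump, spire, ball and cap into the four holes. Then I put the cover back over them.

- **Finding the holes:** I located them in the wrist picture. Each pin went in directly with no side force, so no sliding search was needed, and each shoulder stopped at the expected depth.
- **Knocked cover:** The cover had been pushed about 33 mm on the mat while I was placing forms. I measured it again before picking it up.
- **Last checks:** The handle reads (0.4921, -0.0012) m at yaw 7.6°. At the start it read (0.4921, -0.0013) m and the same yaw. The base measured about 7.0°, centred at (0.4923, -0.0025) m, so the cover is about 1.3 mm off centre and 0.6° off square, within limits.
- **Seating:** The cover met the ledge at the expected height. All four forms look upright in the last picture, and the bystanders in view look undisturbed; I compared these by eye only. No check failed.

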